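Nudge the bearing into its seat in the gear-case cover

TASK

A sealed ball bearing lies loose on the flat face of the gear-case cover. Gently push it across the face with the fingers until it drops into the larger of the two round seats and lies flush, take the fingers off it, then press down on its top with a fingertip to make sure it is fully home, and leave it there. Do not pick it up, tip it on edge or push it off the cover, and leave the tin, the socket and the spanner where they are.

Things in the scene. Friction and masses are not known exactly. Their poses are not given: they have to be found in the camera images.
- cover: Grey cast gear-case cover, fixed on the bench face up: flat plate 240 mm (its x) by 130 mm (its y), 24 mm thick, low lugs (14 mm high) at the corners. Origin: centre of its underside, z up; the flat upper face is 24 mm higher. Two round blind seats, 8 mm deep, in the face: the larger, 50 mm across, at x = +55 mm, y = 0; the smaller, 30 mm, at x = -85 mm, y = 0.
- seat (a point): Centre of the floor of the larger seat (50 mm across, 8 mm deep, upright wall with a 1 mm chamfer at the mouth; a dark shaft bore is seen in the middle of its floor). The floor lies 16 mm above the bench, the face around it 24 mm.
- bearing: Sealed ball bearing: loose steel disc, 47 mm in diameter, 8 mm thick, 60 to 110 g, with dark seal ring and plugged bore, so its top is solid and flat. Starts flat on the cover's face between the seats, 60 to 95 mm from the larger one's centre. Origin: centre of its underside, 24 mm above the bench on the face, 16 mm when home, its top then flush. Play in the larger seat: 1.5 mm all round.
- tin: Closed tin, 60 mm in diameter, 85 mm tall, standing loose on the bench beside one long side of the cover, not to be disturbed. Origin at the centre of its underside.
- socket: Steel wrench socket, 32 mm in diameter, 50 mm tall, standing loose on the bench beside the same long side of the cover, not to be disturbed. Origin at the centre of its underside.
- spanner: Steel spanner 180 mm long, lying loose on the bench along the other long side of the cover, not to be disturbed. Origin at its middle, underneath; x along its length.
Mind the look-alikes: they are no part of the job. Of the things shaped like the bearing, the steel one is meant.

How it is judged (in metres and radians):
On the way, in this order (a step that is already met when the one before it is completed fails the run):
1. the bearing lies flat in the larger seat with the fingers off it (z of bearing in the frame of cover below 0.0175 m and horizontal distance between bearing and seat below 0.004 m and angle between bearing's own z axis and vertical below 0.06 rad and contact force between the fingers and bearing below 0.2 N), for 0.2 s.
2. the bearing is pressed down in its seat with at least 2 N (z of bearing in the frame of cover below 0.0175 m and horizontal distance between bearing and seat below 0.004 m and angle between bearing's own z axis and vertical below 0.06 rad and contact force between the fingers and bearing above 2 N), for 0.05 s.
At the end, for the whole second after the job is handed in: The bearing rests in the larger seat: its underside within 1.5 mm of the seat's floor, its centre within 4 mm of the seat's centre, level within 0.06 rad, at rest; tin, socket and spanner within 15 mm of where they began (z of bearing in the frame of cover below 0.0175 m and horizontal distance between bearing and seat below 0.004 m and angle between bearing's own z axis and vertical below 0.06 rad and linear speed of bearing below 0.02 m/s and distance of each of tin, socket, spanner from where it was at the start of the episode below 0.015 m); the robot touches nothing.
It fails at once if the bearing is lifted more than 5 mm off the cover's face (z of bearing in the frame of cover above 0.029 m).
It fails at once if the bearing is tipped by more than 0.6 rad (angle between bearing's own z axis and vertical above 0.6 rad).
It fails at once if the bearing is pushed off the cover (z of bearing in the frame of cover below 0.008 m).
It fails at once if the bearing is squeezed or pressed with more than 45 N (contact force between the fingers and bearing above 45 N).
It fails at once if the tin, socket or spanner is moved by more than 15 mm (distance of any of tin, socket, spanner from where it was at the start of the episode above 0.015 m).
It also fails if it takes over 45 s, if anything falls off the work surface, if the arm or the gripper's body presses on something with over 40 N, if the wrist force passes 120 N, or if a joint passes its speed limit or range.

ROBOT

A 6-joint arm with a two-finger parallel gripper is mounted at the origin on the work surface. World frame = base frame: x ahead of the robot, y to its left, z up, the work surface at z = 0. Lengths are in m, angles in degrees, forces in N, time in s.
With the tool pointing down it reaches from about 0.4 to 0.825 m from the base axis. Payload 7 kg.
Tool frame: the origin (TCP) lies between the finger pads; the fingertips stand 19 mm ahead of it and the grasp point (between the pads) is the TCP; z points along the fingers, y is the line along which they close (so a half turn about z gives the same grasp; the last joint's range is limited). The gripper opens to 88 mm and grips with 3 to 60 N. Pads are 19 mm wide; open, the fingers measure 130 mm over their backs; the gripper's body (78 mm by 193 mm) begins 47 mm behind the grasp point.
Start: joints at [79.876, 20.546, 0.682, 0, -70.136, -16.507], TCP at [0.303, 0.603, 0.246] pointing down, gripper open.
Joint ranges: [-176.03, 176.03], [-82.01, 121.73], [-58.28, 71.71], [-173.87, 95.51], [-174.79, -0.11], [-173.66, 173.66]. Speed limits (degrees/s): [136.94, 136.94, 172.46, 180, 180, 180].

INTERFACE

Orientations are given as [roll, pitch, yaw] about the fixed x, y, z axes, in that order (R = Rz(yaw) Ry(pitch) Rx(roll)).
In Python, from plant import get_obs, snapshot, close_job, spot_in, spot_point gives the robot as it stands.
- The arm moves only by the tool play_rows, never from a script. Its argument "plan" is a list of rows, each a list of 6 numbers: the shift along the tool's x, y, z in cm, then the turn, a rotation vector about the tool's x, y, z in degrees. A call has 1 to 20 rows; each row shifts and turns the commanded pose from where the row before left it, along the tool's axes as they then stand; what a row does not reach is not made up. A row lasts 1/12 s, in which the tool goes at most 41.7 mm and 7.16 degrees, less where a joint would pass 70% of its speed; a pose out of reach is approached as far as the arm can. A call is refused whole if a number of a shift passes 4.17 or a number of a turn 7.16, either way. A call with a gripper value outside its range is refused whole. "grip" is the finger opening in cm, from 0 to 8.76, set as the call begins (left out, the last holds). The fingers move at their own pace and stop on an object; the grip force is fixed at half the most. Time passes only in rows, so rows that do not move let the fingers close. It gives the time, the measured TCP pose, the force, the opening and the grip force at its end, in the units of the state.
- get_obs(): the state, without advancing time (a new reading comes with each control period).
- snapshot(name): name is "scene" or "top" or "wrist"; returns a dict with "frame" (384x512x3 uint8, red, green, blue), "fx", "fy", "cx", "cy" (pixels), "k1" (the pictures are not rectified: a ray, as slopes to the right and down, at radius r is drawn at 1 + k1 r^2 times it, then the intrinsics apply), "position" and "attitude" of the camera in the world. Camera axes: x right, y down, z forward; pixel columns grow to the right and rows downward; lengths in m; the calibration is good to about 2 mm. A picture is of the moment at which its call begins. There is no depth.
- close_job(): hands the job in; it is judged then, once.
Trained networks look in the newest picture that a camera, given by its name, has taken for a name from the list of things; names that differ only in an ending like _2 or _b are one class to them, and where a whole thing is asked for, a point or a joint stands for the part that bears it (a point fixed in the world has none). Each returns a list of dicts, best first, with "score" (0 to 1); they miss things now and then, are a little off and sometimes report something else, mostly with a low value. They report only what shows in the picture. A call takes as long as a camera call. They do not tell look-alikes from the thing itself.
- spot_in(camera, thing): "position" ([x, y, z] in m, in world coordinates, good to about 4 mm: the middle of the surface that is visible of it).
- spot_point(camera, thing): "position" ([x, y, z] in m, in world coordinates, good to about 4 mm: a listed point, or the origin of a listed thing).
The state is a dict: "clock": time; "joint_pos": joint angles; "qvel": joint speeds; "tau": joint torques, N m; "tool_pos": TCP position; "orientation": TCP orientation; "force": force on the tool from outside, world axes, zero at the start; "moment": the same for the moment, N m; "opening": finger opening in m; "gripper_force": force on a finger pad.
Only numpy, scipy, OpenCV 4.12 (cv2) and the standard library are available. Lean on these libraries where they do the work, as an engineer would, in place of code of your own. Each camera call takes 0.05 s, during which the arm holds its last target. There are 200 camera calls.

## Working session

There is one attempt and no reset: what is moved stays moved. The work goes in short steps, Python scripts to look and compute and a tool call to move; the robot and the scene stay as the last step left them, time stands still between calls to the robot, and variables do not carry over. Pictures are saved under pics/ and viewed, at most 10 in all, crops included, and the job is handed in when it is done.

Besides the shell and the picture viewer there is one more tool, called after "Call:" as name(argument=value, ...), one argument or row to a line, values as JSON. play_rows: Moves the arm, as the interface text tells. Its arguments: {"type":"object","properties":{"plan":{"type":"array","items":{"type":"array","items":{"type":"number"}}},"grip":{"type":"number"}},"required":["plan"]}

```bash
mkdir -p pics; python3 - <<'E'
from plant import *
import cv2
o=get_obs(); print(o['clock'],o['tool_pos'],o['orientation'],o['opening'])
ims=[]
for c in ['scene','top']:
    s=snapshot(c); cv2.imwrite(f'pics/{c}0.png',s['frame'][:,:,::-1])
    print(c,s['fx'],s['fy'],s['cx'],s['cy'],s['k1'],s['position'],s['attitude'])
    for t in ['bearing','cover','tin','socket','spanner']:
        print(t,[(([round(float(v),4) for v in d['position']]),round(d['score'],2)) for d in spot_point(c,t)])
    print('seat',[(([round(float(v),4) for v in d['position']]),round(d['score'],2)) for d in spot_point(c,'seat')])
E
```

```text
0.0 [0.30238361 0.60297366 0.24459994] [ 1.79903995e+02 -8.72545120e-03 -2.66378031e+01] 0.08764488234237784
scene 464.88958820434624 464.88958820434624 261.7989808915621 191.95815978166004 -0.11830313608277382 [1.12740774 0.34521238 0.60785127] [-129.35009816    0.64674533  116.2166797 ]
bearing [([0.3379, 0.0742, -0.0004], 0.82), ([0.411, -0.1579, -0.0056], 0.81), ([0.5215, -0.0174, 0.0231], 0.77), ([0.712, 0.1213, -0.0022], 0.74), ([0.5193, -0.2009, 0.0001], 0.62)]
cover [([0.5489, -0.0101, -0.0022], 0.95)]
tin [([0.4031, -0.033, -0.0033], 0.91)]
socket [([0.4181, 0.0551, -0.0047], 0.7)]
spanner [([0.6702, -0.0449, 0.0028], 0.74), ([0.5222, -0.0206, 0.0235], 0.69)]
seat [([0.5535, 0.049, 0.0173], 0.62)]
top 356.45991572266604 356.45991572266604 252.9909292272975 194.97107694550553 -0.029868592667332973 [0.39039592 0.03683685 0.68373131] [-166.5697314     0.27211235  -89.1536931 ]
bearing [([0.714, 0.1187, 0.0016], 0.91), ([0.5199, -0.1992, 0.001], 0.77), ([0.4027, -0.1636, -0.0008], 0.76), ([0.52, -0.02, 0.0241], 0.72), ([0.3431, 0.0682, 0.0017], 0.56)]
cover [([0.5482, -0.0108, 0.0032], 0.87), ([0.5188, -0.0193, 0.0217], 0.63)]
tin [([0.4085, -0.0322, 0.0011], 0.7)]
socket [([0.4188, 0.0517, 0.0059], 0.72)]
spanner [([0.679, -0.0393, 0.0008], 0.96)]
seat [([0.5545, 0.0448, 0.014], 0.64), ([0.5456, -0.0118, 0.0024], 0.42)]
```

View pics/top0.png

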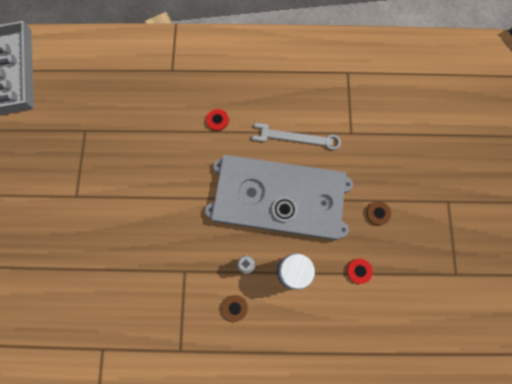

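View pics/scene0.png

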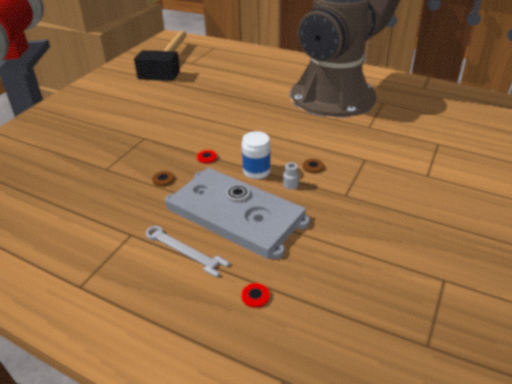

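The bearing candidates in the top picture are red rings at (217,120) and (360,271), brown rings at (235,309) and (379,213), and a steel one on the cover at (285,209). The steel one fits: it is the right material and lies between the seats, 75 mm from the larger (252,192). I'll move above it and confirm with a wrist crop.

Call:
play_rows(
  plan=[
    [2.76,2.78,0,0,0,0],
    [2.76,2.78,0,0,0,0],
    [2.76,2.78,0,0,0,0],
    [2.76,2.78,0,0,0,0],
    [2.76,2.78,0,0,0,0],
    [2.76,2.78,0,0,0,0],
    [2.76,2.78,0,0,0,0],
    [2.76,2.78,0,0,0,0],
    [2.76,2.78,0,0,0,0],
    [2.76,2.78,0,0,0,0],
    [2.76,2.78,0,0,0,0],
    [2.76,2.78,0,0,0,0],
    [2.76,2.78,0,0,0,0],
    [2.76,2.78,0,0,0,0],
    [2.76,2.78,0,0,0,0],
    [2.76,2.78,0,0,0,0],
    [2.76,2.78,0,0,0,0],
  ],
  grip=3.0,
)

```text
clock: 2.12
tool_pos: [0.5104, -0.0314, 0.2461]
orientation: [-180.0, -0.0, -26.6]
force: [1.9, 1.1, -0.1]
opening: 0.0302
gripper_force: 0.0
```

Call:
play_rows(
  plan=[
    [0,0,0,0,0,7],
    [0,0,0,0,0,7],
    [0,0,0,0,0,7],
    [0,0,0,0,0,7],
    [0,0,0,0,0,7],
    [0,0,0,0,0,7],
    [0,0,0,0,0,7],
    [0,0,0,0,0,7],
    [0,0,0,0,0,7],
    [0,0,0,0,0,7],
    [0,0,0,0,0,7],
    [0,0,0,0,0,7],
    [0,0,0,0,0,7],
    [0,0,0,0,0,0],
    [0,0,0,0,0,0],
  ],
)

```text
clock: 3.37
tool_pos: [0.5101, -0.0294, 0.2457]
orientation: [-180.0, 0.0, -117.4]
force: [-0.3, -1.1, -0.3]
opening: 0.03
gripper_force: 0.0
```

```bash
cat > h.py <<'E'
import numpy as np, cv2
from scipy.spatial.transform import Rotation as Ro
def K(s): return np.array([[s['fx'],0,s['cx']],[0,s['fy'],s['cy']],[0,0,1.]])
def p2w(s,uv,z):
    "pixels -> world points on plane z"
    uv=np.atleast_2d(np.float64(uv))
    m=(uv-[s['cx'],s['cy']])/s['fx']; n=m.copy()
    for _ in range(10): n=m/(1+s['k1']*(n**2).sum(1,keepdims=True))
    d=np.c_[n,np.ones(len(n))]@Ro.from_euler('xyz',s['attitude'],degrees=True).as_matrix().T
    p=np.array(s['position']); return p+d*((z-p[2])/d[:,2:])
def w2p(s,P):
    R=Ro.from_euler('xyz',s['attitude'],degrees=True).as_matrix()
    c=(np.atleast_2d(P)-s['position'])@R; n=c[:,:2]/c[:,2:]
    return n*(1+s['k1']*(n**2).sum(1,keepdims=True))*s['fx']+[s['cx'],s['cy']]
E
python3 - <<'E'
from plant import *; from h import *; import pickle
o=get_obs(); print(o['clock'],o['tool_pos'],o['orientation'],o['opening'],o['force'])
s=snapshot('wrist'); pickle.dump(s,open('w1.pkl','wb')); cv2.imwrite('pics/w1.png',s['frame'][:,:,::-1])
print(s['position'],s['attitude'],s['fx'],s['k1'])
for t in ['bearing','seat','cover']:
    print(t,[([round(float(v),4) for v in d['position']],round(d['score'],2)) for d in spot_point('wrist',t)])
print(w2p(s,[[.52,-.02,.032],[.554,.047,.024]]))
E
```

```text
3.3667 [ 0.51013004 -0.02941598  0.24568739] [-1.79990923e+02  1.00827484e-02 -1.17408866e+02] 0.030007042927498822 [-0.27934492 -1.10954249 -0.34217734]
[ 0.47151701 -0.10231485  0.38427175] [ 1.62354579e+02 -1.64658483e-02  1.52556706e+02] 306.6172763717977 -0.001997129111356068
bearing [([0.5221, -0.0186, 0.0231], 0.92), ([0.3409, 0.0683, 0.0016], 0.84), ([0.5232, -0.1975, -0.0008], 0.77), ([0.4095, -0.1608, 0.0027], 0.75)]
seat [([0.5527, 0.0489, 0.017], 0.88)]
cover [([0.5461, -0.0093, 0.0025], 0.84)]
[[248.66161514 174.41367426]
 [249.5427184  229.13090038]]
```

View pics/w1.png

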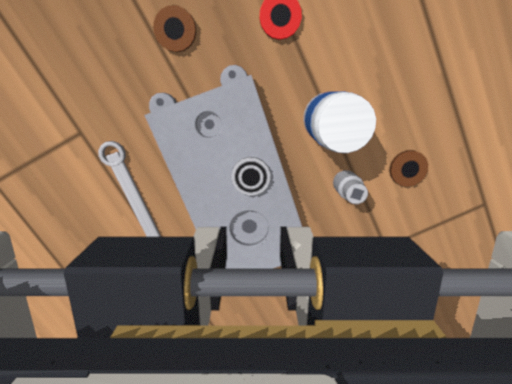

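The wrist picture shows the steel bearing at (250,177), the larger seat at (249,227) partly behind the fingers, and the smaller seat at (209,124). I'll fit the circles on an enlarged crop to confirm.

```bash
python3 - <<'E'
from h import *; import pickle
s=pickle.load(open('w1.pkl','rb'))
f=s['frame'][:,:,::-1]; x0,y0,k=200,130,6
c=cv2.resize(f[y0:y0+95,x0:x0+110],None,fx=k,fy=k,interpolation=cv2.INTER_CUBIC)
a=np.linspace(0,2*np.pi,60)
def circ(x,y,z,r): return w2p(s,np.c_[x+r*np.cos(a),y+r*np.sin(a),0*a+z])
P=p2w(s,[[250.5,177],[249,226.5]],.032); Q=p2w(s,[[249,226.5]],.024)
print(P,Q)
for q,col in((circ(P[0,0],P[0,1],.032,.0235),(0,0,255)),(circ(Q[0,0],Q[0,1],.024,.025),(0,255,0))):
    cv2.polylines(c,[np.int32((q-[x0,y0]+.5)*k)],True,col,1)
cv2.imwrite('pics/w1c.png',c)
E
```

```text
[[ 0.51953804 -0.01616341  0.032     ]
 [ 0.55109224  0.04015998  0.032     ]] [[0.55289938 0.04339555 0.024     ]]
```

View pics/w1c.png

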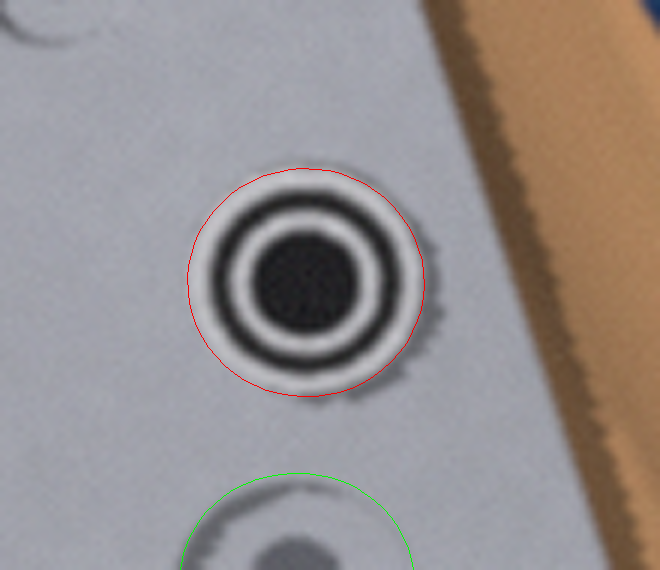

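The crop confirms the steel disc with its dark seal ring, and its outline matches 47 mm. I'll turn the tool half round so the camera looks ahead along the push, and go down behind the bearing.

Call:
play_rows(
  plan=[
    [0.7,0,3,0,0,-7],
    [0,0,3,0,0,-7],
    [0,0,3,0,0,-7],
    [0,0,3,0,0,-7],
    [0,0,0,0,0,-7],
    [0,0,0,0,0,-7],
    [0,0,0,0,0,-7],
    [0,0,0,0,0,-7],
    [0,0,0,0,0,-7],
    [0,0,0,0,0,-7],
    [0,0,0,0,0,-7],
    [0,0,0,0,0,-7],
    [0,0,0,0,0,-7],
    [0,0,0,0,0,-7],
    [0,0,0,0,0,-7],
    [0,0,0,0,0,-7],
    [0,0,0,0,0,-7],
    [0,0,0,0,0,-7],
    [0,0,0,0,0,-7],
    [0,0,0,0,0,-7],
  ],
)

```text
clock: 5.23
tool_pos: [0.507, -0.0356, 0.1256]
orientation: [180.0, -0.0, 22.8]
force: [0.1, 0.1, -0.4]
opening: 0.0305
gripper_force: 0.0
```

Call:
play_rows(
  plan=[
    [0,0,0,0,0,-7],
    [0,0,0,0,0,-7],
    [0,0,0,0,0,-7],
    [0,0,0,0,0,-7],
    [0,0,0,0,0,-7],
    [-2.2,0,0,0,0,-7],
    [0,0,0,0,0,0],
    [0,0,0,0,0,0],
    [0,0,0,0,0,0],
  ],
)

```text
clock: 5.98
tool_pos: [0.4954, -0.0541, 0.1258]
orientation: [180.0, -0.0, 64.3]
force: [0.0, -0.6, -0.4]
opening: 0.0296
gripper_force: 0.0
```

```bash
python3 - <<'E'
from plant import *; from h import *; import pickle
o=get_obs(); print(o['clock'],o['tool_pos'],o['orientation'],o['joint_pos'],o['force'])
s=snapshot('wrist'); pickle.dump(s,open('w2.pkl','wb')); cv2.imwrite('pics/w2.png',s['frame'][:,:,::-1])
print(s['position'],s['attitude'])
print(w2p(s,[[.5195,-.0162,.032],[.553,.0445,.024]]))
for t in ['bearing','seat']:
    print(t,[([round(float(v),4) for v in d['position']],round(d['score'],2)) for d in spot_point('wrist',t)])
E
```

```text
5.9833 [ 0.49539544 -0.05412348  0.1257736 ] [ 1.79968757e+02 -1.77447824e-02  6.42814093e+01] [ 1.64070717e+01  1.06155984e+01 -3.05756807e+01  1.03653567e-02
 -4.87736465e+01  1.37867504e+02] [ 0.01643835 -0.58216215 -0.40109618]
[0.53023295 0.02008586 0.26436052] [ 1.62462527e+02 -4.71928945e-04 -2.57532471e+01]
[[261.05739242 142.44969862]
 [266.83974704  44.24158949]]
bearing [([0.3402, 0.071, -0.0004], 0.81), ([0.4093, -0.1599, 0.0019], 0.79), ([0.5227, -0.0151, 0.0232], 0.58)]
seat [([0.5571, 0.0468, 0.0184], 0.72)]
```

View pics/w2.png

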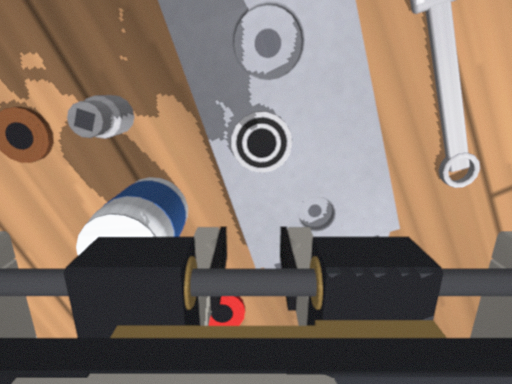

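The bearing shows at about (261,142), the larger seat at (268,41), and the fingers symmetric about column 254. The tin, at lower left, is clear.

```bash
cat >> h.py <<'E'
def fit(s,xy,z,r,rng=.008,step=.0005):
    "circle of radius r on plane z that best follows picture edges (grid search near xy)"
    g=cv2.GaussianBlur(cv2.cvtColor(s['frame'],cv2.COLOR_RGB2GRAY),(0,0),1).astype(np.float32)
    m=np.sqrt(np.hypot(cv2.Sobel(g,5,1,0),cv2.Sobel(g,5,0,1))); a=np.linspace(0,2*np.pi,180)
    best=[]
    for dx in np.arange(-rng,rng,step):
        for dy in np.arange(-rng,rng,step):
            p=np.float32(w2p(s,np.c_[xy[0]+dx+r*np.cos(a),xy[1]+dy+r*np.sin(a),0*a+z]))
            best.append((cv2.remap(m,p[:,0],p[:,1],cv2.INTER_LINEAR).mean(),xy[0]+dx,xy[1]+dy))
    return max(best)
E
python3 - <<'E'
from h import *; import pickle
s=pickle.load(open('w2.pkl','rb'))
T=np.array([.4954,-.0541]); yaw=np.radians(64.28); ux=np.array([np.cos(yaw),np.sin(yaw)]); uy=np.array([np.sin(yaw),-np.cos(yaw)])
b=fit(s,(.5195,-.016),.032,.0235); h=fit(s,(.554,.0455),.024,.025)
print('b',b,'seat',h)
b=np.array(b[1:]);h=np.array(h[1:]); d=h-b
print('dist',np.linalg.norm(d),'dir',np.degrees(np.arctan2(d[1],d[0])))
for n,q in(('b',b),('h',h)): print(n,'tool x,y',(q-T)@ux,(q-T)@uy)
tips=[np.r_[T+ux*9.5e-3+uy*.015*k,.1068] for k in(-1,1)]; print('tips px',w2p(s,tips))
f=s['frame'][:,:,::-1].copy(); a=np.linspace(0,2*np.pi,60)
x0,y0,k=190,0,4; c=cv2.resize(f[:150+120,x0:x0+140],None,fx=2.2,fy=2.2)
k=2.2
for (q,z,r,col) in((b,.032,.0235,(0,0,255)),(h,.024,.025,(0,255,0))):
    p=w2p(s,np.c_[q[0]+r*np.cos(a),q[1]+r*np.sin(a),0*a+z]); cv2.polylines(c,[np.int32((p-[x0,y0]+.5)*k)],True,col,1)
for p in w2p(s,tips): cv2.circle(c,tuple(int(v) for v in (p-[x0,y0])*k),3,(255,0,255),1)
cv2.imwrite('pics/w2c.png',c)
E
```

```text
b (np.float32(10.716063), np.float64(0.5185), np.float64(-0.010999999999999989)) seat (np.float32(10.782274), np.float64(0.555), np.float64(0.045000000000000005))
dist 0.06684496989302939 dir 56.904265715491675
b tool x,y 0.048854682972718236 0.002107119274078632
h tool x,y 0.1151465522186812 0.010688382110990048
tips px [[227.82094387 226.27762888]
 [281.2767683  226.24890884]]
```

View pics/w2c.png

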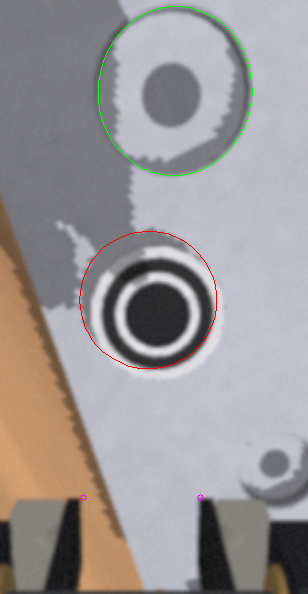

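The green circle fits the larger seat and the tips project correctly. The red fit locked onto the seal ring, though; the true bearing centre is at pixel (260.6,142.1).

```bash
python3 - <<'E'
from h import *; import pickle
s=pickle.load(open('w2.pkl','rb'))
T=np.array([.4954,-.0541]); yaw=np.radians(64.28); R=lambda y:np.array([[np.cos(y),np.sin(y)],[np.sin(y),-np.cos(y)]])
b=p2w(s,[260.6,142.1],.032)[0,:2]; h=np.array([.555,.045]); d=h-b; th=np.arctan2(d[1],d[0])
print(b,np.linalg.norm(d),np.degrees(th))
a=np.linspace(0,2*np.pi,400);p=w2p(s,np.c_[b[0]+.0235*np.cos(a),b[1]+.0235*np.sin(a),0*a+.032]);print('crop extents (want 88..223,245..380)',(p.min(0)-[190,0])*2.2,(p.max(0)-[190,0])*2.2)
G=b-d/np.linalg.norm(d)*(.0276+.008); print('pre-push tcp',G,'shift in tool now',R(yaw)@(G-T),'turn about tool z',64.28-np.degrees(th))
print('final tcp',h-d/np.linalg.norm(d)*.0276)
E
```

```text
[ 0.51930097 -0.01580867] 0.0705132268465968 59.584027141812314
crop extents (want 88..223,245..380) [ 87.19505736 242.5002211 ] [223.47548525 378.61053171]
pre-push tcp [ 0.50127761 -0.04650914] shift in tool now [0.00938953 0.00200106] turn about tool z 4.695972858187687
final tcp [0.54102683 0.02119852]
```

Call:
play_rows(
  plan=[
    [0.94,0.2,0,0,0,4.7],
    [0,0,2,0,0,0],
    [0,0,2,0,0,0],
    [0,0,2,0,0,0],
    [0,0,1,0,0,0],
    [0,0,0.6,0,0,0],
    [0,0,0.2,0,0,0],
    [0,0,0,0,0,0],
    [0,0,0,0,0,0],
  ],
)

```text
clock: 6.88
tool_pos: [0.5016, -0.0464, 0.0483]
orientation: [180.0, -0.0, 59.7]
force: [0.8, 0.4, 1.4]
opening: 0.03
gripper_force: 0.0
```

```bash
python3 - <<'E'
from plant import *; from h import *; import pickle
o=get_obs(); print(o['clock'],o['tool_pos'],o['orientation'],o['force'])
s=snapshot('wrist'); pickle.dump(s,open('w3.pkl','wb')); cv2.imwrite('pics/w3.png',s['frame'][:,:,::-1])
E
```

```text
6.8833 [ 0.50155646 -0.04638571  0.04827872] [ 1.79950075e+02 -4.02258831e-02  5.96767055e+01] [0.78038083 0.43099721 1.40153773]
```

View pics/w3.png

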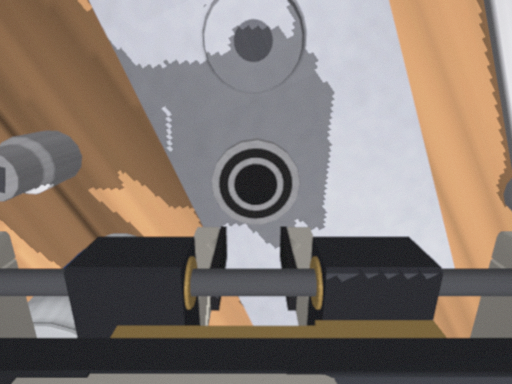

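Bearing at (255,182), seat at (254,40) and the finger midline at column 254 are all in line. Next I'll drop 1.5 mm and push.

Call:
play_rows(
  plan=[
    [0.3,0,0.15,0,0,0],
    [0.3,0,0,0,0,0],
    [0.3,0,0,0,0,0],
    [0.35,0,0,0,0,0],
    [0.35,0,0,0,0,0],
    [0.35,0,0,0,0,0],
    [0.35,0,0,0,0,0],
    [0.35,0,0,0,0,0],
    [0.35,0,0,0,0,0],
    [0.35,0,0,0,0,0],
    [0.35,0,0,0,0,0],
    [0.35,0,0,0,0,0],
    [0.35,0,0,0,0,0],
    [0.35,0,0,0,0,0],
    [0.35,0,0,0,0,0],
    [0.35,0,0,0,0,0],
    [0.35,0,0,0,0,0],
    [0.3,0,0,0,0,0],
    [0.2,0,0,0,0,0],
    [0,0,0,0,0,0],
  ],
)

```text
clock: 8.6
tool_pos: [0.533, 0.0082, 0.046]
orientation: [180.0, -0.0, 59.7]
force: [0.7, -1.0, -0.2]
opening: 0.0304
gripper_force: 0.2
```

```bash
python3 - <<'E'
from plant import *; from h import *; import pickle
o=get_obs(); print(o['clock'],o['tool_pos'],o['orientation'],o['force'])
t=o['tool_pos'][:2]; f=np.array([.541,.0212]); print('left',np.array([[.506,.862],[.862,-.506]])@(f-t))
s=snapshot('wrist'); pickle.dump(s,open('w4.pkl','wb')); cv2.imwrite('pics/w4.png',s['frame'][60:300,130:380,::-1].repeat(2,0).repeat(2,1))
print(w2p(s,[.555,.045,.024]))
E
```

```text
8.6 [0.53301826 0.00824051 0.04604574] [ 1.79992447e+02 -1.04403172e-02  5.96867836e+01] [ 0.66725619 -1.02417971 -0.24538105]
left [0.01520984 0.00032276]
[[255.29390466 167.07954625]]
```

View pics/w4.png

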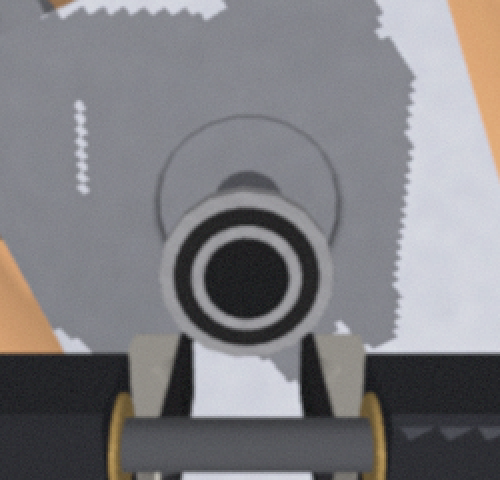

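The bearing (253,197) is overlapping the seat (254,166) and nestled between the two fingers, about 15 mm to go.

Call:
play_rows(
  plan=[
    [0.2,0,0,0,0,0],
    [0.2,0,0,0,0,0],
    [0.2,0,0,0,0,0],
    [0.2,0,0,0,0,0],
    [0.2,0,0,0,0,0],
    [0.15,0,0,0,0,0],
    [0.15,0,0,0,0,0],
    [0.1,0,0,0,0,0],
    [0.1,0,0,0,0,0],
    [0,0,0,0,0,0],
    [0,0,0,0,0,0],
  ],
)

```text
clock: 9.57
tool_pos: [0.5403, 0.0209, 0.046]
orientation: [180.0, -0.0, 59.7]
force: [0.5, 1.1, 0.7]
opening: 0.0301
gripper_force: 0.0
```

```bash
python3 - <<'E'
from plant import *; from h import *; import pickle
o=get_obs(); print(o['clock'],o['tool_pos'],o['force'])
t=o['tool_pos'][:2]; f=np.array([.541,.0212]); print('left',np.array([[.506,.862],[.862,-.506]])@(f-t))
s=snapshot('wrist'); pickle.dump(s,open('w5.pkl','wb')); cv2.imwrite('pics/w5.png',s['frame'][60:300,130:380,::-1].repeat(2,0).repeat(2,1))
print((w2p(s,[.555,.045,.024])-[130,60])*2)
E
```

```text
9.5667 [0.54034872 0.02086106 0.04603469] [0.4768534  1.14262669 0.70660984]
left [0.00062171 0.0003899 ]
[[250.71974881 265.59938202]]
```

View pics/w5.png

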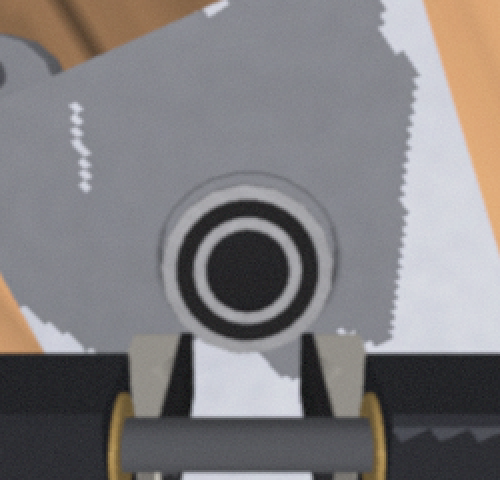

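The bearing is almost over the seat but hasn't dropped yet: there's a thin crescent ahead of it, at crop row 172–184. I'll nudge on in small steps.

Call:
play_rows(
  plan=[
    [0.08,0,0,0,0,0],
    [0.08,0,0,0,0,0],
    [0.08,0,0,0,0,0],
    [0,0,0,0,0,0],
    [0,0,0,0,0,0],
  ],
)

```text
clock: 10.03
tool_pos: [0.5416, 0.0229, 0.0461]
orientation: [180.0, -0.0, 59.7]
force: [-0.2, -0.3, -0.6]
opening: 0.0301
gripper_force: 0.0
```

```bash
python3 - <<'E'
from plant import *; from h import *; import pickle
o=get_obs(); print(o['clock'],o['tool_pos'],o['force'])
s=snapshot('wrist'); pickle.dump(s,open('w6.pkl','wb')); cv2.imwrite('pics/w6.png',s['frame'][60:300,130:380,::-1].repeat(2,0).repeat(2,1))
print((w2p(s,[.555,.045,.024])-[130,60])*2)
E
```

```text
10.0333 [0.54155257 0.02293168 0.04605553] [-0.22521002 -0.33586535 -0.59254639]
[[250.66736764 273.70516594]]
```

View pics/w6.png

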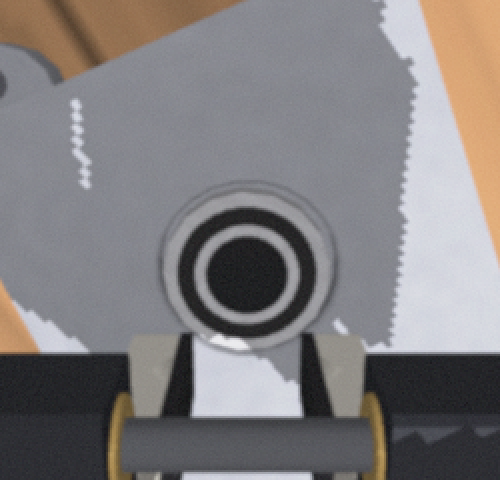

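Bearing (247,272 in the crop) is a touch short, its rear edge still on the rim (white glint at (228,342)). That was the tenth picture, so from here I'll work from numeric fits of the seal ring only.

```bash
cat >> h.py <<'E'
def ring(s):
    "outer edge of the bearing's dark seal ring: ellipse centre, axes (px)"
    g=cv2.GaussianBlur(cv2.resize(cv2.cvtColor(s['frame'],cv2.COLOR_RGB2GRAY)[100:232,190:330],None,fx=4,fy=4,interpolation=cv2.INTER_CUBIC),(0,0),3)
    cs,_=cv2.findContours((g<80).astype(np.uint8),cv2.RETR_EXTERNAL,cv2.CHAIN_APPROX_NONE)
    out=[]
    for c in cs:
        x,y,w,h=cv2.boundingRect(c)
        if 150<w<400 and y+h<525: out.append((x/4+190,y/4+100,w/4,h/4))
    return out
def model(s,x,y,z,r):
    a=np.linspace(0,2*np.pi,400);p=w2p(s,np.c_[x+r*np.cos(a),y+r*np.sin(a),0*a+z]);return p.min(0),np.ptp(p,axis=0)
E
python3 - <<'E'
from h import *; import pickle
for n in (3,4,5,6):
    s=pickle.load(open(f'w{n}.pkl','rb')); r=ring(s); print(n,r)
    for q in r:
        u=(q[0]+q[2]/2,q[1]+q[3]/2)
        for z in(.032,.024):
            P=p2w(s,u,z)[0]; m=model(s,P[0],P[1],z,.0195)[1]; print('  z',z,P[:2].round(4),'size/model r19.5',q[2]/m[0],q[3]/m[1])
E
```

```text
3 [(219.75, 149.0, 72.0, 69.0)]
  z 0.032 [ 0.5199 -0.0162] size/model r19.5 0.9733097757579724 0.9731979534864982
  z 0.024 [ 0.5188 -0.0183] size/model r19.5 1.0236302193056888 1.0235773616957229
4 []
5 [(218.75, 160.5, 70.0, 69.25)]
  z 0.032 [0.5549 0.0467] size/model r19.5 0.9437466184213261 0.9860497667314282
  z 0.024 [0.5535 0.0443] size/model r19.5 0.9932696463334997 1.0378603479972857
6 [(219.25, 164.0, 68.5, 64.75)]
  z 0.032 [0.5557 0.0482] size/model r19.5 0.9248423314936204 0.9245071301181385
  z 0.024 [0.5543 0.0458] size/model r19.5 0.9733681061671888 0.9730785645094235
```

In w6 the ring's size on the plane z=24 mm matches exactly what it was at 32 mm before (0.973 both axes). So the bearing has dropped flush and level, at (0.5543, 0.0458). I'll take the fingers off, close them and go above its centre.

Call:
play_rows(
  plan=[
    [-0.3,0,0,0,0,0],
    [0,0,-1,0,0,0],
    [0,0,-1,0,0,0],
    [0,0,-1,0,0,0],
    [0,0,0,0,0,0],
  ],
)

```text
clock: 10.5
tool_pos: [0.5416, 0.0207, 0.079]
orientation: [179.8, -0.2, 59.7]
force: [0.7, 0.5, 0.3]
opening: 0.0301
gripper_force: 0.0
```

Call:
play_rows(
  plan=[
    [0.9,0,0,0,0,0],
    [1.0,0,0,0,0,0],
    [1.0,-0.05,0,0,0,0],
    [0,0,1,0,0,0],
    [0,0,1,0,0,0],
    [0,0,0.7,0,0,0],
    [0,0,0.2,0,0,0],
    [0,0,0,0,0,0],
    [0,0,0,0,0,0],
  ],
  grip=0,
)

```text
clock: 11.25
tool_pos: [0.554, 0.0452, 0.0466]
orientation: [-180.0, 0.1, 59.7]
force: [-0.1, 0.4, -0.2]
opening: 0.0005
gripper_force: 0.0
```

Call:
play_rows(
  plan=[
    [0,0,0.1,0,0,0],
    [0,0,0.05,0,0,0],
    [0,0,0,0,0,0],
  ],
)

```text
clock: 11.5
tool_pos: [0.5543, 0.0455, 0.0458]
orientation: [180.0, -0.0, 59.7]
force: [0.8, 0.3, -0.7]
opening: 0.0005
gripper_force: 0.0
```

Call:
play_rows(
  plan=[
    [0,0,0.05,0,0,0],
    [0,0,0.05,0,0,0],
    [0,0,0.05,0,0,0],
    [0,0,0.05,0,0,0],
    [0,0,0,0,0,0],
  ],
)

```text
clock: 11.92
tool_pos: [0.5541, 0.0455, 0.0435]
orientation: [-180.0, 0.0, 59.7]
force: [0.1, -0.7, -0.3]
opening: 0.0003
gripper_force: 0.0
```

Call:
play_rows(
  plan=[
    [0,0,0.04,0,0,0],
    [0,0,0.04,0,0,0],
    [0,0,0,0,0,0],
  ],
)

```text
clock: 12.17
tool_pos: [0.5542, 0.0456, 0.0433]
orientation: [180.0, 0.0, 59.7]
force: [-3.3, -0.2, 6.6]
opening: 0.0002
gripper_force: 3.2
```

Call:
play_rows(
  plan=[
    [0,0,0.03,0,0,0],
    [0,0,0,0,0,0],
    [0,0,0,0,0,0],
  ],
)

```text
clock: 12.42
tool_pos: [0.5542, 0.0456, 0.0433]
orientation: [180.0, -0.0, 59.7]
force: [-3.7, 0.0, 8.8]
opening: 0.0003
gripper_force: 4.6
```

Call:
play_rows(
  plan=[
    [0,0,0.08,0,0,0],
    [0,0,0,0,0,0],
    [0,0,0,0,0,0],
  ],
)

```text
clock: 12.67
tool_pos: [0.5542, 0.0456, 0.0432]
orientation: [180.0, -0.0, 59.7]
force: [-6.8, -0.5, 17.7]
opening: 0.0005
gripper_force: 8.5
```

Call:
play_rows(
  plan=[
    [0,0,-0.3,0,0,0],
    [0,0,-0.5,0,0,0],
    [0,0,-1,0,0,0],
    [-3,0,-1,0,0,0],
    [-3,0,-1,0,0,0],
    [0,0,-3,0,0,0],
    [0,0,0,0,0,0],
    [0,0,0,0,0,0],
  ],
)

```text
clock: 13.33
tool_pos: [0.5252, -0.0062, 0.1121]
orientation: [179.8, -0.2, 59.6]
force: [0.0, 0.3, 0.2]
opening: 0.0005
gripper_force: 0.0
```

```bash
python3 - <<'E'
from plant import *; from h import *; import pickle
o=get_obs(); print(o['clock'],o['tool_pos'],o['force'])
s=snapshot('wrist'); pickle.dump(s,open('w7.pkl','wb'))
c=w2p(s,[.555,.045,.024])[0]; print(c)
g=cv2.GaussianBlur(cv2.resize(cv2.cvtColor(s['frame'],cv2.COLOR_RGB2GRAY)[:232,190:330],None,fx=4,fy=4,interpolation=cv2.INTER_CUBIC),(0,0),3)
for k in cv2.findContours((g<80).astype(np.uint8),cv2.RETR_EXTERNAL,cv2.CHAIN_APPROX_NONE)[0]:
    x,y,w,h=np.array(cv2.boundingRect(k))/4
    if w>20 and y+h<225:
        u=(x+w/2+190,y+h/2); P=p2w(s,u,.024)[0]; m=model(s,P[0],P[1],.024,.0195)[1]; print(u,P[:2],w/m[0],h/m[1])
print('seat',fit(s,(.555,.045),.024,.025,.004))
for t in ['tin','socket','spanner']: snapshot('top') if t=='tin' else 0; print(t,[d['position'].round(3) if hasattr(d['position'],'round') else d['position'] for d in spot_point('top',t)][:1])
E
```

```text
13.3333 [ 0.52517001 -0.00624225  0.1121068 ] [0.0437453  0.31122634 0.21771176]
[253.61072002 123.82330598]
(np.float64(252.0), np.float64(123.625)) [0.55406042 0.04571609] 0.961059893543186 0.9587581000402134
seat (np.float32(9.859777), np.float64(0.556), np.float64(0.0455))
tin [[0.4069, -0.0348, 0.0008]]
socket [[0.4224, 0.0486, 0.0021]]
spanner []
```

The bearing is flush and centred within the play. It was pressed with 17.7 N, the fingertips lying well inside its rim. The arm is clear, so I'm handing in.

```bash
python3 -c "
from plant import *
print(close_job())"
```

```text
the job is handed in; nothing more can be done
None
```

I pushed the steel bearing into the larger seat, where it measured flush. I then pressed it home with about 18 N, moved the arm clear and handed the job in at about 13 s. The tin and socket were still in place in the last top picture; the spanner wasn't detected there, though the arm never worked near it.

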